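# Close the lever-arch file

## Robot

A 6-joint arm with a two-finger parallel gripper is mounted at the origin on a cart in front of the work surface, level with it; the furniture and walls round the work are solid. World frame = base frame: x ahead of the robot, y to its left, z up, the work surface at z = 0. Lengths are in mm, angles in degrees, forces in N, time in s.
With the tool pointing down it reaches from about 325 to 775 mm from the base axis. Payload 5.5 kg.
Tool frame: the origin (TCP) lies at the very end of the fingers, on their centre line; the grasp point (between the pads) lies 19 mm behind it (ctrl.pinch_z is the distance from the TCP to the grasp point, in mm); z points along the fingers, y is the line along which they close (so a half turn about z gives the same grasp; the last joint's range is limited). The gripper opens to 85 mm and grips with 20 to 120 N. Pads are 22 mm wide; open, the fingers measure 114 mm over their backs; the gripper's body (76 mm by 85 mm) begins 54 mm behind the grasp point. The pads swing forward as they close: fully open they stand 13 mm farther back than shut.
Start: joints at [-70.629, 5.22, 70.514, -0, 104.267, -3.249], TCP at [230.775, -553.859, 231.275] pointing down, gripper open.
Joint ranges: [-164.24, 164.24], [-49.07, 125.15], [9.68, 141.18], [-86.29, 266.29], [3.28, 154.24], [-151.56, 151.56]. Speed limits (degrees/s): [147.25, 147.25, 172.46, 180, 180, 180].

## Interface

Orientations are given as [roll, pitch, yaw] about the fixed x, y, z axes, in that order (R = Rz(yaw) Ry(pitch) Rx(roll)).
In Python, from plant import ctrl, optics, telemetry, job gives the robot as it stands (ctrl), with the cameras (optics), the readings (telemetry) and the job (job).
- The arm moves only by the tool creep_tool, called after "Request:" as name(argument=value, ...), one argument or row to a line, values as JSON. Schema: {"type":"object","properties":{"deltas":{"type":"array","items":{"type":"object","properties":{"trans":{"type":"array","items":{"type":"number"},"minItems":3,"maxItems":3},"spin":{"type":"number"},"finger_gap":{"type":"number"}},"additionalProperties":false,"required":["finger_gap"]},"minItems":1,"maxItems":10},"force":{"type":"number"},"only":{"type":"string"},"quiet":{"type":"boolean"},"lines":{"type":"string"}},"required":["deltas"],"additionalProperties":false}. deltas is a list of rows, 1 to 10 of them, each an object with the fields trans (a list: dx, dy, dz in parts of the range, where 1.0 means 750 mm), spin (a turn about the tool's z in a scale on which 1.0 is 90 degrees), finger_gap (the opening from 0.0 (shut) to 1.0 (fully open)); a field left out counts as zero (the opening has to be given); each row is the pose to reach, as a shift and turn from the pose commanded when the call began, along the tool's axes at that moment; what a row does not reach only later rows make up. A row lasts 1/10 s, in which the tool goes at most 50 mm and 8.59 degrees, less where a joint would pass 70% of its speed; a pose out of reach is approached as far as the arm can. The fingers move at their own pace and stop on an object; force is the grip in N (left out, the last holds). Time passes only in rows, so rows that do not move let the fingers close. The tool returns the time, the measured TCP pose, the force, the opening and the grip force at its end. only (a regular expression) keeps the lines of the reply that match it, lines (a string "A,B") keeps lines A to B, and quiet returns only ok. Input that does not fit is refused with a message, and nothing moves.
- telemetry.get_state(): the state, without advancing time (a new reading comes with each control period).
- optics.grab_frame(name): name is "scene" or "side" or "wrist"; returns a dict with "image" (400x640x3 uint8, red, green, blue), "z_map" (400x640 float32, mm along the optical axis (not along the pixel's ray), 0 where there is no reading), "vertical_fov" (degrees; the focal length in pixels is half the picture's height over the tangent of half this angle, whatever the lens; pixels are square), "cx", "cy" (the principal point, pixels), "T" (4x4, takes a point from camera to world coordinates). Camera axes: x right, y down, z forward; pixel columns grow to the right and rows downward; lengths in mm; the calibration is good to about 2 mm. A picture is of the moment at which its call begins.
- job.sign_off(): hands the job in; it is judged then, once.
The state is a dict: "time_s": time; "joint_pos": joint angles; "dq": joint speeds; "joint_torque": joint torques, N m; "tool_pos": TCP position; "ee_rot": TCP orientation; "ft_force": force on the tool from outside, world axes, zero at the start; "ft_torque": the same for the moment, N m; "finger_gap": opening from 0.0 (shut) to 1.0 (fully open); "grip_force": force on a finger pad.
Only numpy, scipy, OpenCV 4.12 (cv2) and the standard library are available. Lean on these libraries where they do the work, as an engineer would, in place of code of your own. Each camera call takes 0.05 s, during which the arm holds its last target. There are 200 camera calls.

## Task

Close the lever-arch file on the desk: with a fingertip push its red-tipped lever over, away from the arches, until it snaps down and the arches shut, and then press the black hold-down bar all the way down onto the cards. Only push: do not grip or lift anything, do not push on the steel arches themselves, leave the file where it lies and leave the eraser, glue stick, pen and mug alone; finish with the hand clear of everything.

Things in the scene. Friction and masses are not known exactly. Their poses are not given: they have to be found in the camera images.
- file_board: Lever-arch filing board lying loose on the desk, about 1.5 kg, turned up to 0.3 rad: a blue board 170 x 330 x 4 mm (x -125 to +45, y -215 to +115 mm of its own frame) with a steel clip mechanism along its y axis. Origin: on the board's underside, in the middle between the two pairs of arches; x points away from the robot, y left along the row of arches, z up.
- cards_top (a point): Centre of the top of a stack of stiff coloured plastic divider cards fixed on the board on the robot's side of the mechanism (board x -119 to -13, y -88 to +98 mm); top 22 mm above the desk.
- posts_mid (a point): Point midway between the tops of the two fixed steel posts, 6 mm thick. They rise from the board at x = -25, y = -40 and +40 mm, are straight up to 55 mm and then bend over towards +x, ending at x = 0 (this point), 77 mm above the desk.
- arches: The pair of moving steel arches (6 mm wire, about 65 mm high, one across from each fixed post at y = -40 and +40 mm of the board). Origin on their hinge line at board x = +25 mm, 11 mm up. Open they lean 0.4 rad towards +x; the lever drives them shut against the posts.
- lever (a joint): Angle of the over-centre lever (rad): 0 = open, standing and leaning 20 degrees from vertical towards the arches (+y of the board); 1.66 = closed, tipped to 75 degrees from vertical towards -y. A spring holds it at either end; pushed past 0.83 it snaps over by itself. Hinge line along board x through y = -125 mm, 20 mm above the desk. About 5 N near the tip starts it moving.
- lever_tip (a point): Free end of the lever, 75 mm from its hinge line. Outer 26 mm: red plastic cap 20 mm wide (along board x), 8 mm thick; the rest is flat steel 14 x 4 mm. Open, the tip is 90 mm above the desk at board x = 0, y = -99 mm; from there to the nearest arch (y = -43 mm) it is empty above the 6 mm base plate. Closed, the tip is 39 mm above the desk.
- hold_bar (a joint): How far the hold-down bar has been pressed down (m): 0 = raised (underside 50 mm above the desk), 0.028 = fully down, lying on the cards; starts between 0 and 0.008. It slides straight down the two fixed posts and stays where it is left (friction 3 N).
- bar_top (a point): Centre of the top of the black hold-down bar, at board x = -25, y = 0 mm, midway between the two fixed posts (74 mm free between them). The bar is 136 mm long along board y, 20 mm wide (26 mm over the middle 44 mm), 5 mm thick. Its top is 55 mm above the desk when raised, 27 mm when fully down.
- eraser: Blue and white eraser 21 x 44 x 13 mm lying on the blue board near its right end, on the robot's side of the lever; loose, leave alone. Origin under its centre.
- glue_stick: Red and yellow glue stick standing upright on the desk left of the board, 28 mm across, 86 mm high; loose, leave alone. Origin under its centre.
- pen: Red pen 145 mm long, 12 mm wide, lying on the desk right of the board; loose, leave alone. Origin under its centre, length along its y.
- mug: White mug 92 mm wide, 127 mm with handle, 95 mm high, on the desk at the left; loose, leave alone. Origin under its centre.

How it is judged (in metres and radians):
On the way, in this order (a step that is already met when the one before it is completed fails the run):
1. the lever is flipped over centre into its closed position (value of joint lever above 1.58 rad), for 0.2 s.
2. then the hold-down bar is pressed down onto the cards (value of joint hold_bar above 0.0245 m), for 0.2 s.
At the end, for the whole second after the job is handed in: Lever closed (over 1.58 of 1.66 rad), hold-down bar down on the cards (over 24.5 of 28 mm), file at rest, flat on the desk within 50 mm of where it lay, eraser, glue stick, pen and mug within 30 mm of where they were (value of joint lever above 1.58 rad and value of joint hold_bar above 0.0245 m and distance of file_board from where it was at the start of the episode below 0.05 m and angle between file_board's own z axis and vertical below 0.03 rad and linear speed of file_board below 0.01 m/s and distance of each of eraser, glue_stick, pen, mug from where it was at the start of the episode below 0.03 m); the robot touches nothing.
It fails at once if the file is lifted or tipped up (over 12 mm or 0.1 rad) (height (world z) of file_board above 0.012 m or angle between file_board's own z axis and vertical above 0.1 rad).
It fails at once if the file is shoved more than 50 mm (distance of file_board from where it was at the start of the episode above 0.05 m).
It fails at once if the steel arches are pushed by the hand (over 6 N) (contact force between any of the fingers, the arm and arches above 6 N).
It fails at once if the eraser, glue stick, pen or mug is lifted, knocked over or moved more than 30 mm (distance of any of eraser, glue_stick, pen, mug from where it was at the start of the episode above 0.03 m or angle between any of glue_stick, mug's own z axis and vertical above 0.5 rad).
It also fails if it takes over 42 s, if anything falls off the work surface, if the arm or the gripper's body presses on something with over 40 N, if the wrist force passes 120 N, or if a joint passes its speed limit or range.

## Working session

There is one attempt and no reset: what is moved stays moved. The work goes in short steps, Python scripts to look and compute and a tool call to move; the robot and the scene stay as the last step left them, time stands still between calls to the robot, and variables do not carry over. Pictures are saved under pics/ and viewed, at most 10 in all, crops included, and the job is handed in when it is done.

```bash
ls; mkdir -p pics; cat > h.py <<'E'
import numpy as np, cv2
from plant import ctrl, optics, telemetry, job
def grab(n):
    f=optics.grab_frame(n); np.savez(f'pics/{n}.npz',**{k:np.array(v) for k,v in f.items()}); return f
def pts(f):
    z=f['z_map'].astype(float); h,w=z.shape
    fl=h/2/np.tan(np.radians(float(f['vertical_fov']))/2)
    v,u=np.mgrid[:h,:w]
    P=np.stack([(u-float(f['cx']))/fl*z,(v-float(f['cy']))/fl*z,z,np.ones_like(z)],-1)
    return (P@np.array(f['T']).T)[...,:3]
E
python3 - <<'E'
from h import *
for n in ['scene','side']:
    f=grab(n); cv2.imwrite(f'pics/{n}1.png',f['image'][...,::-1]); print(n,np.round(f['T'],2).tolist(),f['vertical_fov'])
s=telemetry.get_state(); print(s['tool_pos'],s['ee_rot'],s['time_s'])
E
```

```text
pics
plant.py
scene [[-0.66, -0.32, 0.68, -232.88], [-0.75, 0.3, -0.58, 781.68], [-0.02, -0.9, -0.44, 572.78], [0.0, 0.0, 0.0, 1.0]] 57.71412311350299
side [[1.0, 0.03, -0.01, 530.93], [0.03, -0.39, 0.92, -822.14], [0.03, -0.92, -0.39, 488.92], [0.0, 0.0, 0.0, 1.0]] 53.47313116871082
[ 230.70765137 -553.5930987   230.25101783] [-1.79898653e+02 -5.85065278e-03  2.26231628e+01] 0.1
```

View pics/scene1.png

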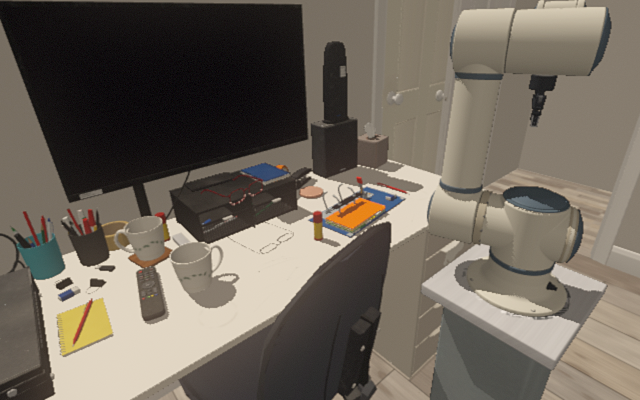

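View pics/side1.png

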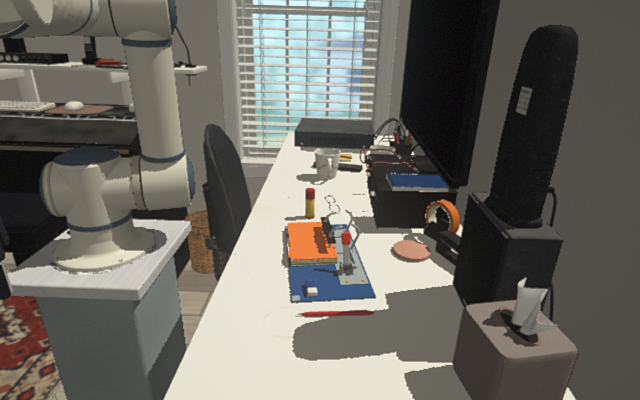

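The scene view shows the file around pixel (360,205), with its red lever tip at about (359,180). The side view shows the blue board at (330,280), the orange cards at (312,240), the red tip at (346,238), the eraser at (311,291), the pen at (335,313) and the glue stick at (310,203).

```bash
python3 - <<'E'
from h import *
for n,box in [('scene',(290,165,430,245)),('side',(270,180,400,325))]:
    f=np.load(f'pics/{n}.npz'); P=pts(f); x0,y0,x1,y1=box
    hsv=cv2.cvtColor(f['image'],cv2.COLOR_RGB2HSV); H,S,V=[hsv[...,i].astype(int) for i in range(3)]
    B=np.zeros(H.shape,bool); B[y0:y1,x0:x1]=1
    red=B&((H<6)|(H>172))&(S>150)&(V>70)
    blue=B&(H>98)&(H<125)&(S>130)&(V>40); org=B&(H>6)&(H<20)&(S>180)&(V>100)
    nl,lab,st,c=cv2.connectedComponentsWithStats(red.astype(np.uint8))
    for i in range(1,nl):
        if st[i,4]>8: q=P[lab==i]; print(n,'red',st[i],c[i].round(1),np.median(q,0).round(1),q.min(0).round(0),q.max(0).round(0))
    for k,m in [('blue',blue),('orange',org)]:
        q=P[m]; zc=np.median(q[:,2]); q=q[abs(q[:,2]-zc)<6]; r=cv2.minAreaRect(q[:,:2].astype(np.float32)); print(n,k,len(q),zc,r,cv2.boxPoints(r).round(1).tolist())
    ys,xs=y0,x0
    im=cv2.resize(f['image'][y0:y1,x0:x1],None,fx=4,fy=4,interpolation=cv2.INTER_CUBIC)
    cv2.imwrite(f'pics/{n}crop.png',im[...,::-1])
E
```

```text
scene red [357 177   5   7  26] [359.  179.7] [568.9 -52.3  81. ] [561. -59.  67.] [577. -47.  91.]
scene red [387 186  19   7  27] [395.6 188.5] [ 535.6 -213.9    7.5] [ 494. -220.    4.] [ 572. -208.   10.]
scene red [314 212   7  10  52] [316.8 215.8] [471.6 218.6  83.1] [461. 204.  62.] [483. 225.  88.]
scene blue 75 4.876880005590635 ((516.9027099609375, -4.109130859375), (158.71420288085938, 313.83819580078125), 9.175400733947754) [[413.5, 138.10000610351562], [463.6000061035156, -171.6999969482422], [620.2999877929688, -146.39999389648438], [570.2000122070312, 163.5]]
scene orange 837 22.529465439630712 ((487.77642822265625, 43.8026008605957), (109.43428039550781, 183.76145935058594), 6.220790386199951) [[423.3999938964844, 129.1999969482422], [443.29998779296875, -53.5], [552.0999755859375, -41.599998474121094], [532.2000122070312, 141.10000610351562]]
side red [307 189   7   9  25] [311.  191.1] [484.4 200.3  83.4] [470. 194.  64.] [488. 210.  85.]
side red [342 233   8  11  80] [345.8 237.8] [571.9 -61.2  79.5] [563. -68.  68.] [579. -55.  90.]
side red [303 311  70   4 181] [336.  312.8] [ 548.8 -220.5    6. ] [ 491. -227.    3.] [ 620. -212.    9.]
side blue 613 2.573691298326537 ((524.791015625, -15.377960205078125), (164.78079223632812, 323.3408508300781), 9.001378059387207) [[418.1000061035156, 131.39999389648438], [468.70001220703125, -187.89999389648438], [631.5, -162.1999969482422], [580.9000244140625, 157.1999969482422]]
side orange 1097 20.192801052033587 ((485.7215881347656, 36.14158630371094), (108.28887939453125, 182.867919921875), 9.70467472076416) [[416.8999938964844, 117.0999984741211], [447.79998779296875, -63.099998474121094], [554.5, -44.900001525878906], [523.7000122070312, 135.39999389648438]]
```

View pics/sidecrop.png

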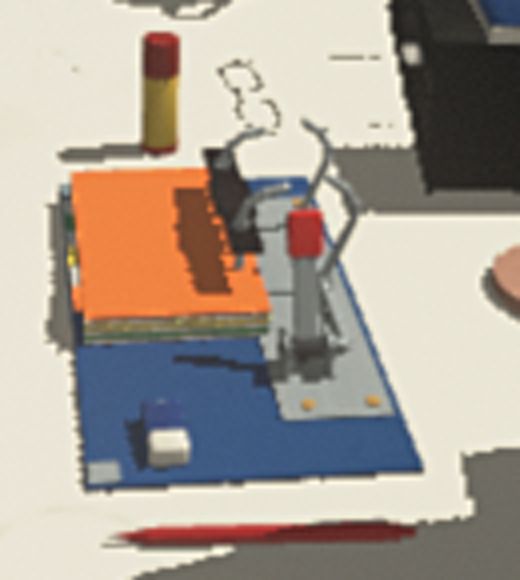

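Units first: shifts go in shares of 750 mm and turns go in shares of 90 degrees. So 510 mm / 750 = 0.68, -353 mm / 750 = -0.4707, -76 degrees / 90 = -0.8444.

Request:
creep_tool(
  deltas=[
    {"trans": [0.68,-0.4707,0],"spin": -0.8444,"finger_gap": 0},
    {"trans": [0.68,-0.4707,0],"spin": -0.8444,"finger_gap": 0},
    {"trans": [0.68,-0.4707,0],"spin": -0.8444,"finger_gap": 0},
    {"trans": [0.68,-0.4707,0],"spin": -0.8444,"finger_gap": 0},
    {"trans": [0.68,-0.4707,0],"spin": -0.8444,"finger_gap": 0},
    {"trans": [0.68,-0.4707,0],"spin": -0.8444,"finger_gap": 0},
    {"trans": [0.68,-0.4707,0],"spin": -0.8444,"finger_gap": 0},
    {"trans": [0.68,-0.4707,0],"spin": -0.8444,"finger_gap": 0},
    {"trans": [0.68,-0.4707,0],"spin": -0.8444,"finger_gap": 0},
    {"trans": [0.68,-0.4707,0],"spin": -0.8444,"finger_gap": 0},
  ],
)

```text
time_s: 1.1
tool_pos: [501.4, -131.1, 231.0]
ee_rot: [-180.0, -0.0, 98.8]
ft_force: [2.1, -0.9, 0.6]
finger_gap: -0.0
grip_force: 0.0
```

Request:
creep_tool(
  deltas=[
    {"finger_gap": 0},
    {"finger_gap": 0},
  ],
)

```text
time_s: 1.3
tool_pos: [500.9, -132.1, 230.6]
ee_rot: [-179.9, -0.0, 98.8]
ft_force: [-1.6, 0.0, -0.2]
finger_gap: 0.007
grip_force: 0.0
```

```bash
python3 - <<'E'
from h import *
f=grab('wrist'); cv2.imwrite('pics/wrist1.png',f['image'][...,::-1]); print(np.round(f['T'],2).tolist(),f['vertical_fov']); s=telemetry.get_state(); print(s['tool_pos'],s['ee_rot'])
E
```

```text
[[0.99, 0.14, 0.05, 489.51], [0.15, -0.94, -0.31, -50.63], [-0.0, 0.32, -0.95, 372.67], [0.0, 0.0, 0.0, 1.0]] 71.68112386769323
[ 500.55550615 -133.25002045  230.83152876] [-1.79933342e+02  9.07215108e-03  9.86477602e+01]
```

View pics/wrist1.png

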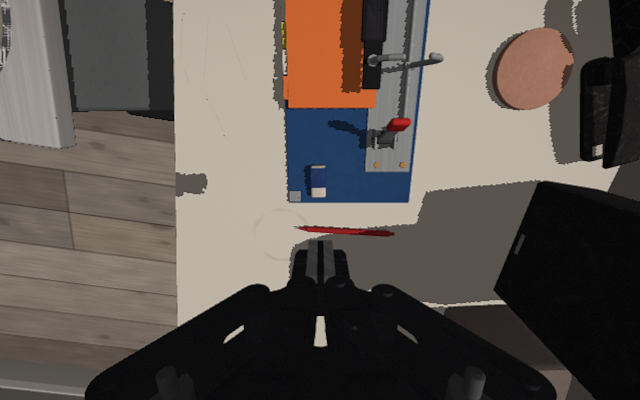

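The wrist view shows the board's near-right end at (350,200), the red lever tip at (398,125), the eraser at (318,180), the pen at (345,231) and the black bar at (373,45).

```bash
cat > m.py <<'E'
from h import *
def meas(f):
    P=pts(f); hsv=cv2.cvtColor(f['image'],cv2.COLOR_RGB2HSV); H,S,V=[hsv[...,i].astype(int) for i in range(3)]
    R=(P[...,0]>400)&(P[...,0]<660)&(P[...,1]>-205)&(P[...,1]<190)&(P[...,2]>-3)&(P[...,2]<100)
    red=R&((H<6)|(H>172))&(S>150)&(V>70)&(P[...,2]>25); q=P[red]
    if len(q): print('red',len(q),np.median(q,0).round(1),q.min(0).round(0),q.max(0).round(0), 'top pts',q[q[:,2]>q[:,2].max()-5].mean(0).round(1))
    for k,m in [('blue',R&(H>98)&(H<125)&(S>130)&(P[...,2]<9)),('orange',R&(H>6)&(H<20)&(S>180)&(P[...,2]>15)),('black',R&(V<60)&(S<120)&(P[...,2]>23.5)&(P[...,2]<62)&(P[...,1]>-45)&(P[...,1]<120)&(P[...,0]>500)&(P[...,0]<575))]:
        q=P[m]
        if len(q)<20: continue
        r=cv2.minAreaRect(q[:,:2].astype(np.float32)); print(k,len(q),np.percentile(q[:,2],[10,50,90]).round(1),np.round(cv2.boxPoints(r),1).tolist())
E
python3 -c "
from m import *
meas(np.load('pics/wrist.npz'))"
```

```text
red 209 [570.8 -54.6  89. ] [561. -63.  71.] [579. -48.  92.] top pts [570.3 -52.7  89.6]
blue 8247 [2.3 3.2 4.2] [[428.20001220703125, 56.0], [465.0, -182.89999389648438], [631.7000122070312, -157.1999969482422], [594.9000244140625, 81.69999694824219]]
orange 8469 [20.3 21.3 22.4] [[429.79998779296875, 51.0], [446.6000061035156, -57.79999923706055], [554.4000244140625, -41.20000076293945], [537.5999755859375, 67.5999984741211]]
black 1740 [49.1 50.2 51.3] [[516.0, 55.20000076293945], [528.0999755859375, -25.399999618530273], [552.7999877929688, -21.700000762939453], [540.5999755859375, 58.900001525878906]]
```

Request:
creep_tool(
  deltas=[
    {"trans": [0.1293,0.108,0],"finger_gap": 0},
    {"trans": [0.1293,0.108,0],"finger_gap": 0},
    {"trans": [0.1293,0.108,0],"finger_gap": 0},
    {"trans": [0.1293,0.108,0],"finger_gap": 0},
    {"trans": [0.1293,0.108,0],"finger_gap": 0},
  ],
)

```text
time_s: 1.85
tool_pos: [566.0, -26.6, 231.0]
ee_rot: [-179.9, 0.0, 98.5]
ft_force: [-0.5, -1.4, -0.1]
finger_gap: 0.002
grip_force: 0.0
```

```bash
python3 - <<'E'
from m import *
f=grab('wrist'); cv2.imwrite('pics/wrist2.png',f['image'][...,::-1]); meas(f); s=telemetry.get_state(); print(s['tool_pos'],s['ee_rot'])
E
```

```text
red 113 [570.6 -51.4  89.2] [562. -56.  86.] [580. -48.  91.] top pts [570.7 -51.7  89. ]
blue 8011 [2.2 3.2 4.3] [[415.20001220703125, 140.89999389648438], [464.5, -182.10000610351562], [631.0, -156.6999969482422], [581.5999755859375, 166.3000030517578]]
orange 11457 [20.1 21.1 22.2] [[419.3999938964844, 124.69999694824219], [446.29998779296875, -57.099998474121094], [554.5, -41.099998474121094], [527.5999755859375, 140.6999969482422]]
black 2108 [49.  49.9 51. ] [[509.3999938964844, 107.69999694824219], [527.2999877929688, -24.299999237060547], [551.5999755859375, -21.0], [533.7999877929688, 111.0]]
[565.85630843 -26.96683541 231.25397481] [-1.79966722e+02  3.73421239e-02  9.84899735e+01]
```

View pics/wrist2.png

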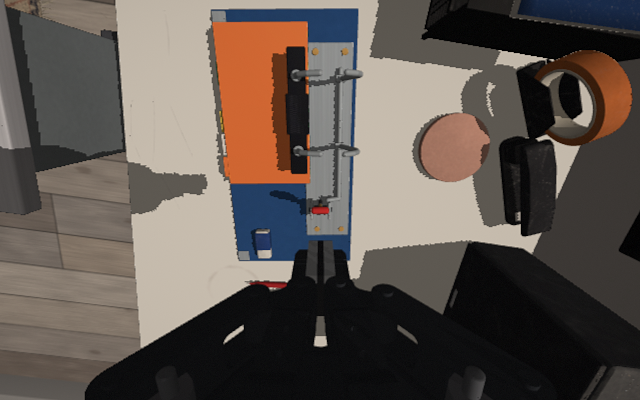

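The board comes out at (555,47.4) with yaw 8.7°. Bar and tip agree with that, and the bar top is at about z 50. I'll descend between the lever and the arches.

Scaled: 163 mm / 750 = 0.2173, 140 mm / 750 = 0.1867.

Request:
creep_tool(
  deltas=[
    {"trans": [0.0027,0.0013,0.0533],"finger_gap": 0},
    {"trans": [0.0027,0.0013,0.1067],"finger_gap": 0},
    {"trans": [0.0027,0.0013,0.1533],"finger_gap": 0},
    {"trans": [0.0027,0.0013,0.1867],"finger_gap": 0},
    {"trans": [0.0027,0.0013,0.2067],"finger_gap": 0},
    {"trans": [0.0027,0.0013,0.2173],"finger_gap": 0},
    {"trans": [0.0027,0.0013,0.2173],"finger_gap": 0},
  ],
)

```text
time_s: 2.6
tool_pos: [566.7, -23.8, 68.1]
ee_rot: [-180.0, 0.0, 98.5]
ft_force: [0.5, 0.5, 1.2]
finger_gap: -0.001
grip_force: 0.0
```

Scaled: -40 mm / 750 = -0.0533, -34 mm / 750 = -0.0453.

Request:
creep_tool(
  deltas=[
    {"trans": [-0.0107,0,0],"finger_gap": 0},
    {"trans": [-0.0213,0,0],"finger_gap": 0},
    {"trans": [-0.0293,0,0],"finger_gap": 0},
    {"trans": [-0.0373,0,0],"finger_gap": 0},
    {"trans": [-0.0453,0,0],"finger_gap": 0},
    {"trans": [-0.0533,0,0],"finger_gap": 0},
  ],
)

```text
time_s: 3.2
tool_pos: [573.9, -62.7, 69.7]
ee_rot: [179.9, -0.0, 98.6]
ft_force: [0.1, 3.9, 1.9]
finger_gap: -0.0
grip_force: 1.8
```

Request:
creep_tool(
  deltas=[
    {"trans": [-0.008,0,0],"finger_gap": 0},
    {"trans": [-0.016,0,0],"finger_gap": 0},
    {"trans": [-0.024,0,0],"finger_gap": 0},
    {"trans": [-0.032,0,0],"finger_gap": 0},
    {"trans": [-0.04,0,0],"finger_gap": 0},
  ],
)

```text
time_s: 3.7
tool_pos: [577.0, -93.2, 67.5]
ee_rot: [-179.9, 0.0, 98.6]
ft_force: [-0.8, 0.7, -0.4]
finger_gap: -0.001
grip_force: 0.0
```

Scaled: -120 mm / 750 = -0.16, -110 mm / 750 = -0.1467.

Request:
creep_tool(
  deltas=[
    {"trans": [0,0,-0.0533],"finger_gap": 0},
    {"trans": [0,0,-0.1067],"finger_gap": 0},
    {"trans": [0,0,-0.1467],"finger_gap": 0},
    {"trans": [0,0,-0.16],"finger_gap": 0},
    {"trans": [0,0,-0.16],"finger_gap": 0},
  ],
)

```text
time_s: 4.2
tool_pos: [578.2, -92.9, 189.9]
ee_rot: [179.8, 0.1, 98.6]
ft_force: [0.6, -0.6, -0.7]
finger_gap: -0.001
grip_force: 0.0
```

```bash
python3 - <<'E'
from m import *
f=grab('wrist'); meas(f); g=grab('side'); meas(g); s=telemetry.get_state(); print(s['tool_pos'],s['ee_rot'])
a=cv2.resize(g['image'][180:325,250:400],(600,580)); cv2.imwrite('pics/side3.png',a[...,::-1])
E
```

```text
red 353 [ 583.6 -134.9   38.7] [ 573. -149.   33.] [ 594. -122.   42.] top pts [ 584.4 -138.1   39.6]
blue 8942 [2.2 3.1 4.1] [[424.79998779296875, 69.5], [463.8999938964844, -184.0], [631.5, -158.1999969482422], [592.5, 95.30000305175781]]
orange 10928 [20.2 21.2 22.2] [[427.79998779296875, 65.4000015258789], [446.20001220703125, -57.79999923706055], [555.0, -41.599998474121094], [536.5999755859375, 81.5999984741211]]
black 2576 [49.1 50.1 51.1] [[514.0, 69.0], [528.2000122070312, -25.5], [553.5999755859375, -21.700000762939453], [539.4000244140625, 72.80000305175781]]
red 51 [ 583.5 -145.5   38.7] [ 574. -152.   36.] [ 594. -130.   42.] top pts [ 583.6 -144.5   38.9]
blue 318 [1.4 2.5 3.4] [[484.0, -181.39999389648438], [620.4000244140625, -207.0], [682.5, 124.0], [546.2000122070312, 149.60000610351562]]
orange 995 [19.1 20.2 21.3] [[426.29998779296875, 120.69999694824219], [445.6000061035156, -60.400001525878906], [554.2999877929688, -48.70000076293945], [535.0, 132.3000030517578]]
black 40 [47.6 48.9 49.8] [[513.7000122070312, 99.80000305175781], [532.7999877929688, -30.600000381469727], [551.5999755859375, -27.799999237060547], [532.5, 102.5]]
[576.98568697 -92.3795937  186.23912547] [-1.79847791e+02 -3.17220537e-02  9.85957719e+01]
```

View pics/side3.png

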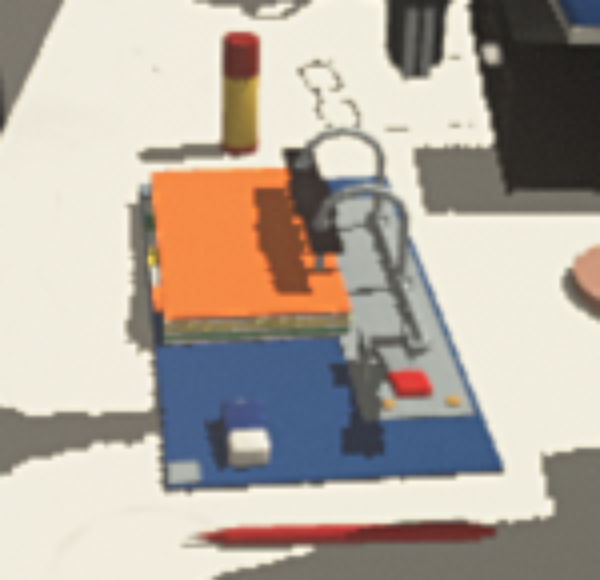

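The lever lies closed: its red cap is at (408,383) in the crop, tip z about 39, and the arches are shut onto the posts. Next I'll move over the bar and press it.

Scaled: 141 mm / 750 = 0.188, 125 mm / 750 = 0.1667.

Request:
creep_tool(
  deltas=[
    {"trans": [0.06,-0.0107,0],"finger_gap": 0},
    {"trans": [0.12,-0.0227,0],"finger_gap": 0},
    {"trans": [0.1667,-0.032,0],"finger_gap": 0},
    {"trans": [0.188,-0.0347,0],"finger_gap": 0},
    {"trans": [0.188,-0.0347,0],"finger_gap": 0},
    {"trans": [0.188,-0.0347,0.0533],"finger_gap": 0},
    {"trans": [0.188,-0.0347,0.1067],"finger_gap": 0},
    {"trans": [0.188,-0.0347,0.1333],"finger_gap": 0},
    {"trans": [0.188,-0.0347,0.1467],"finger_gap": 0},
    {"trans": [0.188,-0.0347,0.1467],"finger_gap": 0},
  ],
)

```text
time_s: 5.3
tool_pos: [529.9, 42.4, 76.0]
ee_rot: [-179.8, -0.0, 98.6]
ft_force: [-0.1, -0.4, 0.7]
finger_gap: -0.003
grip_force: 0.0
```

Scaled: 45 mm / 750 = 0.06, 43 mm / 750 = 0.0573.

Request:
creep_tool(
  deltas=[
    {"trans": [0,0,0.016],"finger_gap": 0},
    {"trans": [0,0,0.0267],"finger_gap": 0},
    {"trans": [0,0,0.0347],"finger_gap": 0},
    {"trans": [0,0,0.0413],"finger_gap": 0},
    {"trans": [0,0,0.048],"finger_gap": 0},
    {"trans": [0,0,0.0533],"finger_gap": 0},
    {"trans": [0,0,0.0573],"finger_gap": 0},
    {"trans": [0,0,0.06],"finger_gap": 0},
  ],
)

```text
time_s: 6.1
tool_pos: [530.9, 43.4, 33.3]
ee_rot: [180.0, 0.0, 98.6]
ft_force: [-0.8, -1.8, 3.3]
finger_gap: -0.001
grip_force: 1.3
```

Request:
creep_tool(
  deltas=[
    {"trans": [0,0,0.0027],"finger_gap": 0},
    {"trans": [0,0,0.004],"finger_gap": 0},
    {"trans": [0,0,0.0053],"finger_gap": 0},
    {"trans": [0,0,0.0067],"finger_gap": 0},
    {"trans": [0,0,0.0067],"finger_gap": 0},
  ],
)

```text
time_s: 6.6
tool_pos: [530.8, 43.4, 28.2]
ee_rot: [180.0, 0.0, 98.6]
ft_force: [0.4, -0.2, 1.6]
finger_gap: -0.0
grip_force: 0.8
```

Scaled: 3 mm / 750 = 0.004, 2 mm / 750 = 0.0027.

Request:
creep_tool(
  deltas=[
    {"trans": [0,0,0.0013],"finger_gap": 0},
    {"trans": [0,0,0.0027],"finger_gap": 0},
    {"trans": [0,0,0.004],"finger_gap": 0},
    {"trans": [0,0,0.004],"finger_gap": 0},
    {"trans": [0,0,0.004],"finger_gap": 0},
    {"trans": [0,0,0.004],"finger_gap": 0},
  ],
)

```text
time_s: 7.2
tool_pos: [530.9, 43.4, 27.0]
ee_rot: [179.9, 0.0, 98.6]
ft_force: [-4.6, -0.8, 10.9]
finger_gap: 0.001
grip_force: 5.5
```

The bar has bottomed out: z is 27.0 and the force reads 11 N. I'll retreat upwards and check.

Scaled: -170 mm / 750 = -0.2267, -150 mm / 750 = -0.2.

Request:
creep_tool(
  deltas=[
    {"trans": [0,0,-0.0067],"finger_gap": 0},
    {"trans": [0,0,-0.0267],"finger_gap": 0},
    {"trans": [0,0,-0.08],"finger_gap": 0},
    {"trans": [0,0,-0.1333],"finger_gap": 0},
    {"trans": [0,0,-0.2],"finger_gap": 0},
    {"trans": [-0.08,0,-0.2267],"finger_gap": 0},
    {"trans": [-0.1333,0,-0.2267],"finger_gap": 0},
    {"trans": [-0.1333,0,-0.2267],"finger_gap": 0},
  ],
)

```text
time_s: 8.0
tool_pos: [546.3, -60.1, 197.1]
ee_rot: [179.9, 0.2, 98.3]
ft_force: [0.2, 0.8, -0.6]
finger_gap: 0.001
grip_force: 0.0
```

```bash
python3 - <<'E'
from m import *
f=grab('wrist'); meas(f); g=grab('side'); meas(g); s=telemetry.get_state(); print(s['tool_pos'],s['ft_force'],s['time_s'])
cv2.imwrite('pics/wrist4.png',f['image'][...,::-1])
E
```

```text
red 215 [ 584.2 -131.1   37.5] [ 573. -143.   34.] [ 594. -122.   41.] top pts [ 584.6 -133.    38.3]
blue 7382 [2.2 3.1 4. ] [[420.29998779296875, 108.80000305175781], [465.1000061035156, -183.60000610351562], [631.2000122070312, -158.10000610351562], [586.4000244140625, 134.3000030517578]]
orange 13476 [20.2 21.2 22.2] [[422.6000061035156, 104.80000305175781], [446.0, -57.5], [554.0, -41.900001525878906], [530.5999755859375, 120.30000305175781]]
black 2521 [25.5 26.5 27.7] [[511.3999938964844, 108.0999984741211], [523.0999755859375, -24.700000762939453], [584.2999877929688, -19.399999618530273], [572.5999755859375, 113.4000015258789]]
red 51 [ 583.5 -143.9   38.8] [ 574. -155.   35.] [ 594. -131.   41.] top pts [ 584.1 -144.6   38.9]
blue 298 [1.5 2.5 3.5] [[416.20001220703125, 126.5999984741211], [469.29998779296875, -189.1999969482422], [630.4000244140625, -162.10000610351562], [577.4000244140625, 153.6999969482422]]
orange 1096 [19.1 20.2 21.2] [[423.6000061035156, 119.5999984741211], [448.29998779296875, -59.900001525878906], [553.9000244140625, -45.400001525878906], [529.2999877929688, 134.10000610351562]]
black 38 [24.1 25.2 26.2] [[511.29998779296875, 99.80000305175781], [531.4000244140625, -28.399999618530273], [551.5999755859375, -25.299999237060547], [531.4000244140625, 102.9000015258789]]
[545.60752598 -56.43119556 195.47973445] [-0.61881358  0.35398197 -0.13288916] 8.1
```

View pics/wrist4.png

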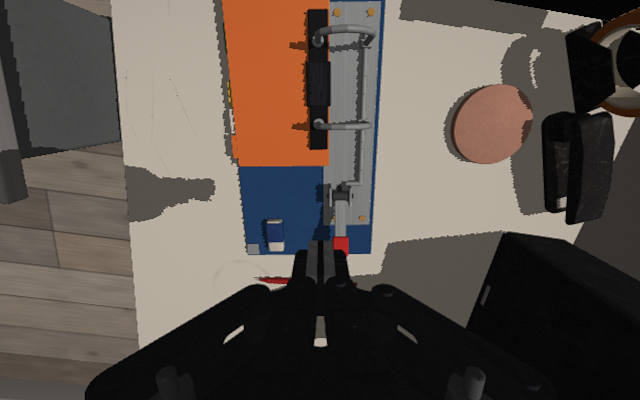

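The wrist view shows the bar lying on the cards at (318,80), top at 26.5 mm. The arches are shut at (345,125), the lever is down with its cap at (340,245), and the eraser and board have not moved. The hand is clear at z 195. I'll let it settle and hand in.

Request:
creep_tool(
  deltas=[
    {"finger_gap": 0},
    {"finger_gap": 0},
    {"finger_gap": 0},
    {"finger_gap": 0},
  ],
)

```text
time_s: 8.5
tool_pos: [545.6, -54.6, 195.2]
ee_rot: [-180.0, -0.0, 98.7]
ft_force: [0.1, -0.3, -0.5]
finger_gap: -0.004
grip_force: 0.0
```

```bash
python3 -c "
from plant import ctrl, optics, telemetry, job
print(job.sign_off())"
```

```text
the job is handed in; nothing more can be done
None
```

I flipped the lever shut and pressed the hold-down bar fully onto the cards (top at about 26.5 mm), with the file unmoved and the hand clear, and handed the job in at 8.5 s; the sign-off gave no verdict.

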